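# Slide carrier under the scanning head

### The job

Pick up the slide carrier, lay it flat on the scanner's loading apron with its tapered nose towards the scanning head, and slide it through the guides under the head until it has driven the sliding stop behind the head fully home, then let go and leave it there. How deep the stop sits is not known: the stop drags first and then meets a hard end, so go by feel and do not ram it. Do not bump the head, do not touch the stop with the robot, and leave everything else on the bench where it is.

Things in the scene. Friction and masses are not known exactly. Their poses are not given: they have to be found in the camera images.
- carrier_mid (a point): Slide carrier: flat aluminium block 130 (x) x 50 (y) x 16 (z) mm, 0.14 to 0.28 kg, glass slide on a black inlay on top. Origin at its centre, half-way up. Its x axis points to the tapered nose, z up. The tail (at -x) is square and flat, the sides parallel. It starts flat on the bench, left or right of the scanner, nose roughly away from the robot.
- carrier_nose (a point): Centre of the carrier's nose face, 65 mm ahead of the carrier's centre, half-way up (8 mm above the underside). Over its last 18 mm the carrier tapers from 50 to 36 mm wide. With the drag of deck, guides and stop together a push takes some 5 to 15 N at the tool before the hard end is met.
- reader: Slide scanner, fixed. Origin on the bench under the middle of the head bridge; x is the direction in which the carrier is pushed, z up. The deck's top is 20 mm above the bench. The bridge spans x = -30 to +30 mm and is 176 mm wide, its top 95 mm above the bench (lens tube in its middle up to 145 mm). The tunnel under it is 20 mm high over the deck: 4 mm over the carrier.
- apron (a point): Middle of the scanner's open, flat loading apron, on the deck's top, at x = -143 mm of the scanner. The apron runs from x = -210 mm to the guides and is 120 mm wide; a carrier centred here has its nose 2 mm short of the flared guides. Axes as the scanner's.
- channel (a point): Start of the parallel guides, on the deck's top between them, at x = -40 mm of the scanner. The steel guides stand 10 mm high, flared from x = -76 mm (about 88 mm apart) to here, then 54 mm apart (2 mm play each side of the carrier) to x = +65 mm. Axes as the scanner's.
- head: The scanning head: the bridge's white box, 60 x 176 x 55 mm, part of the scanner; origin at the middle of its underside, 40 mm above the bench. Delicate: it bears no more than 4 N.
- stop (a joint): Sliding stop: steel block 44 mm wide, 14 high, in the channel behind the bridge. In m along the push: 0 out, 0.020 home on its hard end (must end within 1.5 mm of it); starts at 0 to 0.006. No spring: drags with 3 N, stays where left. Its unit's depth varies, unmeasured: at home its face is at x = +40 to +60 mm of the scanner. To be pushed by the carrier's nose alone, with under 25 N.
- slide_box: Bystander, to be left alone: closed slide box, 102 x 87 x 33 mm, grey and white; origin at the centre of its underside.
- bottle: Bystander, to be left alone: brown bottle, 60 mm across, 130 mm tall; origin at the centre of its underside.
- beaker: Bystander, to be left alone: open glass beaker, 66 mm across, 85 mm tall; origin at the centre of its underside.
- tip_box: Bystander, to be left alone: clear box of pipette tips, 85 x 120 x 64 mm; origin at the centre of its underside.
- tube_rack: Bystander, to be left alone: white rack of capped tubes, 170 x 60 x 90 mm; origin at the centre of its underside.
- timer: Bystander, to be left alone: flat white bench timer, 60 x 75 x 20 mm; origin at the centre of its underside.
- jar: Bystander, to be left alone: white jar, 64 mm across, 70 mm tall; origin at the centre of its underside.

How it is judged:
By the outcome, as a careful person would: the job done as asked, in the order asked, and still so for the second after the job is handed in, with the robot touching nothing.
It also fails if it takes over 61 s, if anything falls off the work surface, if the arm or the gripper's body presses on something with over 40 N, if the wrist force passes 120 N, or if a joint passes its speed limit or range.

### The arm

A 6-joint arm with a two-finger parallel gripper is mounted at the origin on the work surface. World frame = base frame: x ahead of the robot, y to its left, z up, the work surface at z = 0. Lengths are in m, angles in rad, forces in N, time in s.
With the tool pointing down it reaches from about 0.35 to 0.975 m from the base axis. Payload 4.9 kg.
Tool frame: the origin (TCP) lies at the very end of the fingers, on their centre line; the grasp point (between the pads) lies 19 mm behind it; y points along the fingers, z is the direction in which the jaws open and shut, and the axes are right-handed (so a half turn about y gives the same grasp; the last joint's range is limited). The gripper opens to 85 mm and grips with 20 to 120 N. Pads are 22 mm wide; open, the fingers measure 114 mm over their backs; the gripper's body (76 mm by 85 mm) begins 54 mm behind the grasp point. The pads swing forward as they close: fully open they stand 13 mm farther back than shut.
Start: joints at [-1.399, 0.053, 1.613, -0, 1.476, -0.119], TCP at [0.179, -0.599, 0.231] pointing down, gripper open.
Joint ranges: [-3.01, 3.01], [-1.01, 2.22], [0.06, 2.58], [-1.02, 4.17], [0.09, 2.62], [-3.14, 3.14]. Speed limits (rad/s): [2.57, 2.57, 3.14, 3.14, 3.14, 3.14].

### API

Orientations are given as a rotation vector (axis times angle).
In Python, from station import monitor, viewer, ticket gives the robot as it stands.
- The arm moves only by the tool servo_tool, never from a script. Its argument "commands" is one flat list of numbers, 7 for each row, row after row: the turn, a rotation vector about the tool's x, y, z in rad, then the shift along the tool's x, y, z in cm, then the opening, from 0 (shut) to 1 (fully open). In form: [rx, ry, rz, dx, dy, dz, claw, rx, ry, rz, dx, dy, dz, claw, ...]. A call has 1 to 20 rows; each row shifts and turns the pose as measured when the row begins, along the tool's axes as they then stand; what a row does not reach is not made up. A row lasts 1/10 s, in which the tool goes at most 50 mm and 8.59 degrees, less where a joint would pass 70% of its speed; a pose out of reach is approached as far as the arm can. A call is refused whole if a number of a shift passes 5 or a number of a turn 0.15, either way. A call with a gripper value outside its range is refused whole. The fingers move at their own pace and stop on an object; "grip_force" is the grip in N (left out, the last holds). Time passes only in rows, so rows that do not move let the fingers close. It gives the time, the measured TCP pose, the force and the opening at its end, in the units of the state.
- monitor.get_obs(): the state, without advancing time (a new reading comes with each control period).
- viewer.get_image(name): name is "side" or "top" or "wrist"; returns a dict with "frame" (384x512x3 uint8, red, green, blue), "depth" (384x512 float32, m along the optical axis (not along the pixel's ray), 0 where there is no reading), "camera_matrix" (3x3 intrinsics, pixels), "cam_to_world" (4x4, takes a point from camera to world coordinates). Camera axes: x right, y down, z forward; pixel columns grow to the right and rows downward; lengths in m; the calibration is good to about 2 mm. A picture is of the moment at which its call begins.
- ticket.finish_job(): hands the job in, once; it reports no verdict.
The state is a dict: "t": time; "q": joint angles; "dq": joint speeds; "effort": joint torques, N m; "tool_pos": TCP position; "tool_rot": TCP orientation; "contact_force": force on the tool from outside, world axes, zero at the start; "wrist_torque": the same for the moment, N m; "opening": finger opening in m.
Only numpy, scipy, OpenCV 4.12 (cv2) and the standard library are available. Lean on these libraries where they do the work, as an engineer would, in place of code of your own. Each camera call takes 0.05 s, during which the arm holds its last target.

## Working session

There is one attempt and no reset: what is moved stays moved. The work goes in short steps, Python scripts to look and compute and a tool call to move; the robot and the scene stay as the last step left them, time stands still between calls to the robot, and variables do not carry over. Pictures are saved under pics/ and viewed, and the job is handed in when it is done.

Besides the shell and the picture viewer there is one more tool, called as name(argument=value, ...) on one line, values as JSON. servo_tool: Moves the arm, as the interface text tells. Its arguments: {"type":"object","properties":{"commands":{"type":"array","items":{"type":"number"}},"grip_force":{"type":"number"}},"required":["commands"]}

```bash
mkdir -p pics
cat > h.py <<'E'
import numpy as np,cv2
from scipy.spatial.transform import Rotation as R
from station import monitor,viewer,ticket
def snap(n,f):
    d=viewer.get_image(n); cv2.imwrite(f'pics/{f}.png',d['frame'][:,:,::-1]); np.savez(f'pics/{f}.npz',**d); return d
def pts(d):
    z=d['depth'];K=d['camera_matrix'];v,u=np.mgrid[:z.shape[0],:z.shape[1]]
    P=np.stack([(u-K[0,2])/K[0,0]*z,(v-K[1,2])/K[1,1]*z,z],-1)
    T=d['cam_to_world']; return P@T[:3,:3].T+T[:3,3]
E
python3 - <<'E'
from h import *
for n in('top','side'):
    d=snap(n,n+'0');print(d['cam_to_world'].round(3),d['camera_matrix'].round(1))
o=monitor.get_obs();print({k:np.round(v,3) for k,v in o.items()});print(R.from_rotvec(o['tool_rot']).as_matrix().round(3))
E
```

```text
[[-0.014 -0.997  0.08   0.526]
 [-1.     0.014 -0.011 -0.003]
 [ 0.01  -0.081 -0.997  1.083]
 [ 0.     0.     0.     1.   ]] [[366.5   0.  256.6]
 [  0.  366.5 189.5]
 [  0.    0.    1. ]]
[[-0.844 -0.362  0.396  0.095]
 [-0.536  0.541 -0.648  0.859]
 [ 0.021 -0.759 -0.65   0.894]
 [ 0.     0.     0.     1.   ]] [[452.5   0.  255.8]
 [  0.  452.5 192.1]
 [  0.    0.    1. ]]
{'t': np.float64(0.1), 'q': array([-1.399,  0.053,  1.614, -0.   ,  1.476, -0.119]), 'dq': array([-0.   , -0.001, -0.003, -0.   , -0.   , -0.   ]), 'effort': array([-0.0000e+00, -3.9491e+01, -3.7136e+01, -0.0000e+00,  4.0000e-03,
        0.0000e+00]), 'tool_pos': array([ 0.179, -0.598,  0.23 ]), 'tool_rot': array([-0.302,  2.067, -2.063]), 'contact_force': array([ 0.453, -0.276, -0.544]), 'wrist_torque': array([0.045, 0.031, 0.008]), 'opening': np.float64(0.085)}
[[-0.958 -0.     0.287]
 [-0.287  0.002 -0.958]
 [-0.    -1.    -0.002]]
```

```bash
ls .
```

```text
h.py
pics
```

View pics/top0.png

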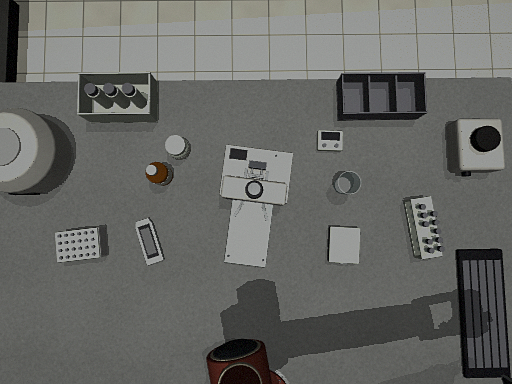

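View pics/side0.png

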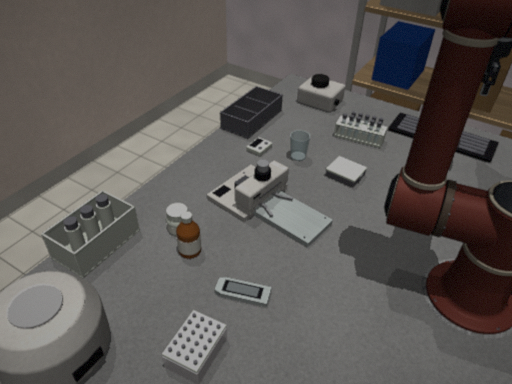

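The top view shows the carrier at about (149,241), with its nose up at about (144,220). The scanner is at (250,205): apron (248,240), lens (254,189). Next I measure both.

Run:
```python
from h import *
d=dict(np.load('pics/top0.npz'));P=pts(d)
def roi(u0,u1,v0,v1,z0,z1):
    m=np.zeros(P.shape[:2],bool);m[v0:v1,u0:u1]=1
    return m&(P[...,2]>z0)&(P[...,2]<z1)&(d['depth']>0)
m=roi(125,175,205,275,.008,.03);Q=P[m];print(len(Q),np.median(Q[:,2]))
r=cv2.minAreaRect(Q[:,:2].astype(np.float32)*1000);print('carrier',r, cv2.boxPoints(r))
# bench level
print('bench',np.median(P[280:300,100:200,2]))
# apron
m=roi(215,285,208,272,.012,.028);Q=P[m];print(len(Q),np.median(Q[:,2]))
r=cv2.minAreaRect(Q[:,:2].astype(np.float32)*1000);print('apron',r,cv2.boxPoints(r))
# head box top z 95
m=roi(205,305,165,215,.085,.1);Q=P[m];print(len(Q),np.median(Q[:,2]))
r=cv2.minAreaRect(Q[:,:2].astype(np.float32)*1000);print('head',r,cv2.boxPoints(r))
m=roi(205,305,140,215,.135,.16);Q=P[m];print('lens',len(Q),Q.mean(0))
f=d['frame'][:,:,::-1]
a=cv2.resize(f[205:275,115:175],None,fx=6,fy=6,interpolation=2);b=cv2.resize(f[140:272,205:305],None,fx=4,fy=4,interpolation=2)
c=np.zeros((600,800,3),np.uint8);c[:420,:360]=a[:420];c[:528,380:780]=b;cv2.imwrite('pics/z0.png',c)
```

```text
801 0.01623582686520786
carrier ((467.9015808105469, 300.908935546875), (129.62681579589844, 52.21129608154297), 18.341421127319336) [[398.1659  305.29297]
 [414.5957  255.73409]
 [537.63727 296.5249 ]
 [521.20746 346.0838 ]]
bench -0.00011846473702636917
2317 0.019903332463149015
apron ((481.2472839355469, 12.395008087158203), (119.6761703491211, 170.24722290039062), 81.87828063964844) [[388.52374  -34.816944]
 [557.06335  -58.868877]
 [573.9708    59.60696 ]
 [405.4312    83.65889 ]]
1149 0.09446185164998788
head ((604.5107421875, -5.2596893310546875), (175.83509826660156, 61.03711700439453), 82.41612243652344) [[562.656   -88.38043]
 [623.1592  -96.43596]
 [646.3655   77.86105]
 [585.8623   85.91658]]
lens 134 [ 0.6046174  -0.00581991  0.14461026]
```

View pics/z0.png

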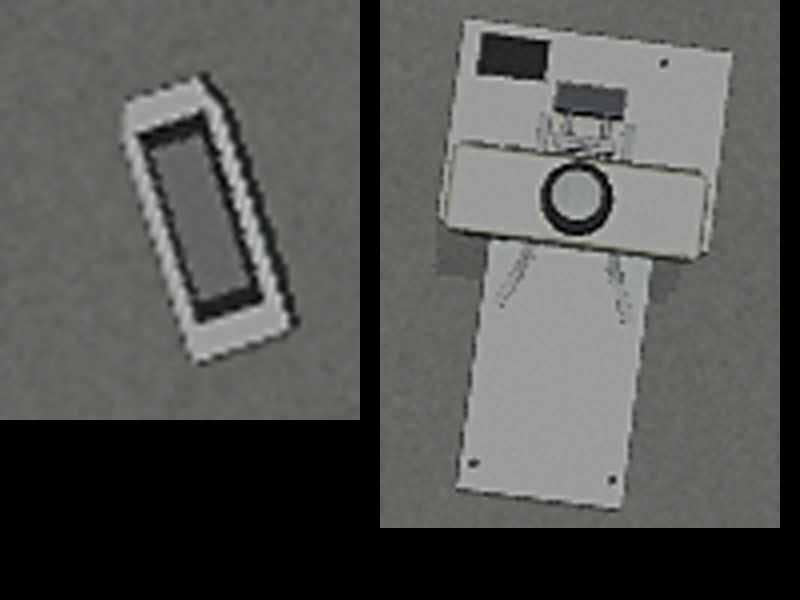

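servo_tool(commands=[0, 0, 0, -2.9, 0, -2.86, 1, 0, 0, 0, -2.9, 0, -2.86, 1, 0, 0, 0, -2.9, 0, -2.86, 1, 0, 0, 0, -2.9, 0, -2.86, 1, 0, 0, 0, -2.9, 0, -2.86, 1, 0, 0, 0, -2.9, 0, -2.86, 1, 0, 0, 0, -2.9, 0, -2.86, 1, 0, 0, 0, -2.9, 0, -2.86, 1, 0, 0, 0, -2.9, 0, -2.86, 1, 0, 0, 0, -2.9, 0, -2.86, 1, 0, 0, 0, -2.9, 0, -2.86, 1, 0, 0, 0, -2.9, 0, -2.86, 1, 0, 0, 0, -2.9, 0, -2.86, 1, 0, 0, 0, -2.9, 0, -2.86, 1], grip_force=60)

```text
t: 1.5
tool_pos: [0.459, -0.0804, 0.2248]
tool_rot: [-0.294, 2.083, -2.062]
contact_force: [-0.0, -0.8, -0.7]
opening: 0.0856
```

```bash
cat >> h.py <<'E'
def togo(x,y,z,yaw_deg):
    """tool x = -(forward dir at yaw), y down"""
    o=monitor.get_obs();Rm=R.from_rotvec(o['tool_rot']).as_matrix()
    a=np.radians(yaw_deg);X=-np.array([np.cos(a),np.sin(a),0]);Y=np.array([0,0,-1.]);T=np.stack([X,Y,np.cross(X,Y)],1)
    print('t',round(float(o['t']),2),'pos',o['tool_pos'].round(4),'F',np.round(o['contact_force'],1),'open',round(float(o['opening']),4),'q',np.round(o['q'],2))
    print('turn(tool)',R.from_matrix(Rm.T@T).as_rotvec().round(4),'shift cm',(Rm.T@(np.array([x,y,z])-o['tool_pos'])*100).round(2))
E
python3 - <<'E'
from h import *
togo(.43,.288,.20,18.3)
E
```

```text
t 1.5 pos [ 0.459  -0.0804  0.2248] F [-0.  -0.8 -0.7] open 0.0856 q [-0.34 -0.34  1.97  0.01  1.51  0.95]
turn(tool) [ 0.0105 -0.0396  0.0006] shift cm [ -7.39   2.85 -36.18]
```

servo_tool(commands=[0.0105, -0.0396, 0, -0.82, 0.3, -4.0, 1, 0, 0, 0, -0.82, 0.3, -4.0, 1, 0, 0, 0, -0.82, 0.3, -4.0, 1, 0, 0, 0, -0.82, 0.3, -4.0, 1, 0, 0, 0, -0.82, 0.3, -4.0, 1, 0, 0, 0, -0.82, 0.3, -4.0, 1, 0, 0, 0, -0.82, 0.3, -4.0, 1, 0, 0, 0, -0.82, 0.3, -4.0, 1, 0, 0, 0, -0.82, 0.3, -4.0, 1, 0, 0, 0, 0, 0, 0, 1, 0, 0, 0, 0, 0, 0, 1])

```text
t: 2.6
tool_pos: [0.4106, 0.3033, 0.1925]
tool_rot: [-0.345, 2.045, -2.046]
contact_force: [0.4, 0.0, -0.6]
opening: 0.0855
```

Run:
```python
from h import *
d=snap('wrist','w1')
togo(.43,.288,.20,18.3)
P=pts(d);print(d['cam_to_world'].round(3))
m=(P[...,2]>.008)&(P[...,2]<.03)&(d['depth']>0)&(np.hypot(P[...,0]-.468,P[...,1]-.301)<.09)
Q=P[m];print(len(Q),np.median(Q[:,2]));r=cv2.minAreaRect(Q[:,:2].astype(np.float32)*1000);print(r,cv2.boxPoints(r))
```

```text
t 2.65 pos [0.4106 0.303  0.1925] F [-0.1  0.8 -0.3] open 0.0854 q [ 0.49 -0.2   1.91  0.    1.43  1.73]
turn(tool) [0.0005 0.0088 0.0053] shift cm [-1.35 -0.76  2.04]
[[ 0.322 -0.913 -0.25   0.472]
 [-0.947 -0.311 -0.085  0.325]
 [ 0.     0.264 -0.965  0.335]
 [ 0.     0.     0.     1.   ]]
7182 0.016819155753384968
((466.38897705078125, 301.28192138671875), (129.8411102294922, 50.145355224609375), 17.95121192932129) [[396.90125 305.12506]
 [412.35638 257.42084]
 [535.8767  297.43878]
 [520.4216  345.143  ]]
```

View pics/w1.png

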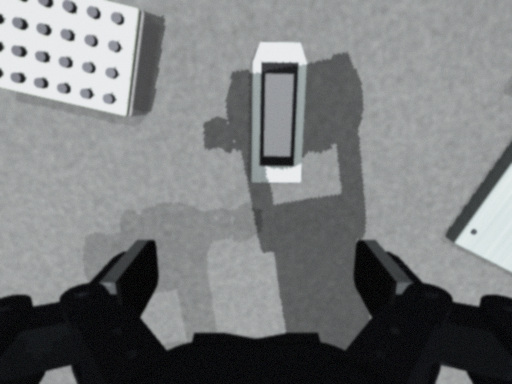

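The wrist view shows the carrier nose up at (279,43) and the tail at (277,182). It fits 129.8 x 50.1 mm at z 16.8 mm, so the sizes agree and it also matches the top view. Aligning now, then descending.

servo_tool(commands=[0, 0.005, 0.005, -1.3, 2, 1.9, 1, 0, 0, 0, 0, 4, 0, 1, 0, 0, 0, 0, 4, 0, 1, 0, 0, 0, 0, 3, 0, 1, 0, 0, 0, 0, 0, 0, 1, 0, 0, 0, 0, 0, 0, 1])

```text
t: 3.25
tool_pos: [0.4341, 0.2829, 0.0623]
tool_rot: [-0.316, 2.051, -2.049]
contact_force: [-0.1, 0.1, 0.8]
opening: 0.0854
```

Run:
```python
from h import *
togo(.429,.2888,.003,18.0)
```

```text
t 3.25 pos [0.4341 0.2829 0.0623] F [-0.1  0.1  0.8] open 0.0854 q [ 0.43 -0.04  2.   -0.    1.17  1.69]
turn(tool) [-0.0001 -0.0014 -0.007 ] shift cm [ 0.35  5.92 -0.72]
```

servo_tool(commands=[0, 0, -0.005, 0.3, 1, -0.65, 1, 0, 0, 0, 0, 1.5, 0, 1, 0, 0, 0, 0, 1, 0, 1, 0, 0, 0, 0, 0.5, 0, 1, 0, 0, 0, 0, 0, 0, 1, 0, 0, 0, 0, 0, 0, 1])

```text
t: 3.85
tool_pos: [0.433, 0.2899, 0.0248]
tool_rot: [-0.311, 2.052, -2.046]
contact_force: [-0.1, -0.1, -0.0]
opening: 0.0854
```

Run:
```python
from h import *
togo(.429,.2888,.003,18.0)
```

```text
t 3.85 pos [0.433  0.2899 0.0248] F [-0.1 -0.1 -0. ] open 0.0854 q [ 0.45  0.03  2.01 -0.    1.09  1.71]
turn(tool) [ 0.0012 -0.0024 -0.011 ] shift cm [ 0.44  2.18 -0.02]
```

servo_tool(commands=[0, 0, -0.01, 0.4, 0.8, 0, 1, 0, 0, 0, 0, 0.6, 0, 1, 0, 0, 0, 0, 0.4, 0, 1, 0, 0, 0, 0, 0.2, 0, 1, 0, 0, 0, 0, 0, 0, 1, 0, 0, 0, 0, 0, 0, 1])

```text
t: 4.45
tool_pos: [0.4294, 0.2889, 0.0036]
tool_rot: [-0.322, 2.054, -2.051]
contact_force: [-0.2, 0.2, -0.4]
opening: 0.0855
```

Run:
```python
from h import *
togo(.429,.2888,.003,18.0)
```

```text
t 4.45 pos [0.4294 0.2889 0.0036] F [-0.2  0.2 -0.4] open 0.0855 q [0.45 0.06 2.02 0.   1.06 1.71]
turn(tool) [ 0.0013 -0.0022 -0.0012] shift cm [ 0.04  0.06 -0.  ]
```

servo_tool(commands=[0, 0, 0, 0, 0, 0, 0, 0, 0, 0, 0, 0, 0, 0, 0, 0, 0, 0, 0, 0, 0, 0, 0, 0, 0, 0, 0, 0, 0, 0, 0, 0, 0, 0, 0, 0, 0, 0, 0, 0, 0, 0, 0, 0, 0, 0, 0, 0, 0, 0, 0, 0, 0, 0, 0, 0, 0, 0, 0, 0, 0, 0, 0, 0, 0, 0, 0, 0, 0, 0], grip_force=60)

```text
t: 5.45
tool_pos: [0.43, 0.2892, 0.0046]
tool_rot: [-0.32, 2.054, -2.05]
contact_force: [-0.0, -0.3, -0.3]
opening: 0.0479
```

Run:
```python
from h import *
togo(.429,.2888,.06,18.0)
snap('wrist','w2')
```

```text
t 5.45 pos [0.43   0.2892 0.0046] F [-0.  -0.3 -0.3] open 0.0479 q [0.45 0.06 2.02 0.   1.06 1.71]
turn(tool) [ 0.0015 -0.0022 -0.0028] shift cm [ 0.1  -5.54 -0.  ]
```

View pics/w2.png

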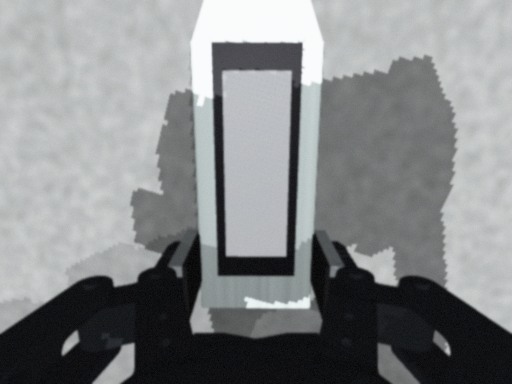

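Both fingers hold the carrier beside its tail, at about (190,270) and (330,270). Its nose points away. Lifting now.

servo_tool(commands=[0, 0, 0, 0, -0.5, 0, 0, 0, 0, 0, 0, -1, 0, 0, 0, 0, 0, 0, -2, 0, 0, 0, 0, 0, 0, -3, 0, 0, 0, 0, 0, 0, -2, 0, 0, 0, 0, 0, 0, -1, 0, 0, 0, 0, 0, 0, 0, 0, 0, 0, 0, 0, 0, 0, 0, 0])

```text
t: 6.3
tool_pos: [0.4271, 0.2877, 0.1031]
tool_rot: [-0.327, 2.055, -2.054]
contact_force: [-0.9, -0.6, -2.7]
opening: 0.0484
```

Run:
```python
from h import *
togo(.4214,.0202,.10,-8)
snap('wrist','w3');snap('side','s3')
a=cv2.imread('pics/w3.png');b=cv2.imread('pics/s3.png')[180:384,120:376]
c=np.zeros((588,512,3),np.uint8);c[:384]=a;c[384:,:256]=b;cv2.imwrite('pics/c3.png',c)
```

```text
t 6.3 pos [0.4271 0.2877 0.1031] F [-0.9 -0.6 -2.7] open 0.0484 q [ 0.45 -0.09  1.98  0.    1.26  1.71]
turn(tool) [-0.      0.4515  0.0037] shift cm [ 8.75  0.32 25.29]
```

View pics/c3.png

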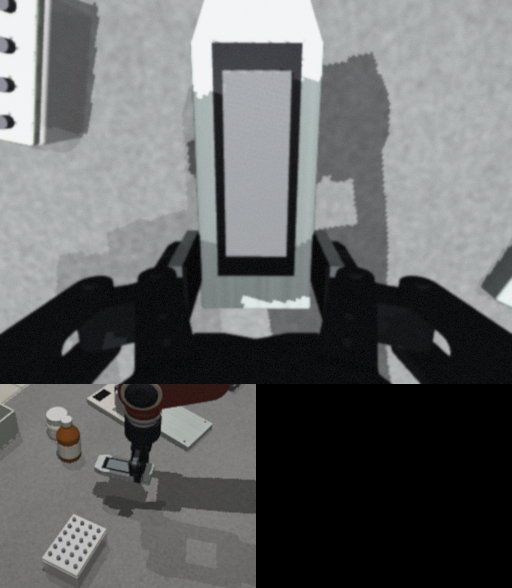

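servo_tool(commands=[0, 0, 0, 0.7, 0, 2, 0, 0, 0, 0, 1.4, 0, 4.1, 0, 0, 0, 0, 1.4, 0, 4.1, 0, 0, 0, 0, 1.4, 0, 4.1, 0, 0, 0, 0, 1.4, 0, 4.1, 0, 0, 0, 0, 1.2, 0, 3, 0, 0, 0, 0, 0.7, 0, 1.5, 0, 0, 0.1, 0, 0, 0, 0, 0, 0, 0.1, 0, 0, 0, 0, 0, 0, 0.1, 0, 0, 0, 0, 0, 0, 0.1, 0, 0, 0, 0, 0, 0, 0, 0, 0, 0, 0, 0, 0, 0, 0, 0, 0, 0, 0, 0])

```text
validation failed for argument at $.co...
```

Run:
```python
from h import *
togo(.4214,.0202,.10,-8)
d=snap('wrist','w4');P=pts(d)
Z=P[...,2];ok=d['depth']>0
m=ok&(Z>.088)&(Z<.1)&(P[...,0]>.5);print('head',m.sum());
if m.sum()>50:
    r=cv2.minAreaRect(P[m][:,:2].astype(np.float32)*1000);print(r)
m=ok&(Z>.025)&(Z<.036)&(P[...,0]>.48)
np.set_printoptions(suppress=True)
Q=P[m];print('guides',len(Q));
# scanner frame
a=np.radians(-8);ex=np.array([np.cos(a),np.sin(a)]);ey=np.array([-ex[1],ex[0]])
q=(Q[:,:2]-[.6046,-.0055]);s=np.c_[q@ex,q@ey]*1000
for lo in range(-80,-25,6):
    k=s[(s[:,0]>=lo)&(s[:,0]<lo+6)]
    L=k[k[:,1]>0,1];Rr=k[k[:,1]<0,1]
    print(lo,len(L),len(Rr),L.min().round(1) if len(L) else None,Rr.max().round(1) if len(Rr) else None)
```

```text
t 6.4 pos [0.4268 0.2876 0.1024] F [-0.7 -0.1 -2.5] open 0.0483 q [ 0.45 -0.09  1.98  0.    1.26  1.71]
turn(tool) [-4.000e-04  4.515e-01  4.700e-03] shift cm [ 8.72  0.27 25.28]
head 0
guides 544
-80 0 0 None None
-74 0 0 None None
-68 0 0 None None
-62 0 0 None None
-56 0 0 None None
-50 0 0 None None
-44 0 0 None None
-38 0 0 None None
-32 0 0 None None
-26 0 0 None None
```

View pics/w4.png

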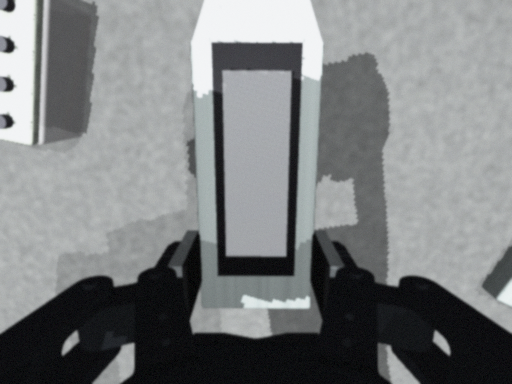

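That call was refused, so nothing moved. Retrying with a correctly formed list.

servo_tool(commands=[0, 0, 0, 0.7, 0, 2, 0, 0, 0, 0, 1.4, 0, 4.1, 0, 0, 0, 0, 1.4, 0, 4.1, 0, 0, 0, 0, 1.4, 0, 4.1, 0, 0, 0, 0, 1.4, 0, 4.1, 0, 0, 0, 0, 1.2, 0, 3, 0, 0, 0, 0, 0.7, 0, 1.5, 0, 0, 0.1, 0, 0, 0, 0, 0, 0, 0.1, 0, 0, 0, 0, 0, 0, 0.1, 0, 0, 0, 0, 0, 0, 0.1, 0, 0, 0, 0, 0, 0, 0, 0, 0, 0, 0, 0, 0, 0, 0, 0, 0, 0, 0])

```text
t: 7.75
tool_pos: [0.4098, 0.0343, 0.0887]
tool_rot: [-0.078, -2.151, 2.16]
contact_force: [0.0, -0.9, -2.5]
opening: 0.048
```

```bash
cat > g.py <<'E'
from h import *
togo(.4214,.0202,.10,-8)
import sys
d=snap('wrist',sys.argv[1]);P=pts(d)
Z=P[...,2];ok=d['depth']>0
m=ok&(Z>.088)&(Z<.1)&(P[...,0]>.5);print('head',m.sum());
if m.sum()>50:
    r=cv2.minAreaRect(P[m][:,:2].astype(np.float32)*1000);print(r)
m=ok&(Z>.025)&(Z<.036)&(P[...,0]>.48)
Q=P[m];print('guides',len(Q));
a=np.radians(-8);ex=np.array([np.cos(a),np.sin(a)]);ey=np.array([-ex[1],ex[0]])
q=(Q[:,:2]-[.6046,-.0055]);s=np.c_[q@ex,q@ey]*1000
for lo in range(-80,-25,6):
    k=s[(s[:,0]>=lo)&(s[:,0]<lo+6)]
    L=k[k[:,1]>0,1];Rr=k[k[:,1]<0,1]
    print(lo,len(L),len(Rr),L.min().round(1) if len(L) else None,Rr.max().round(1) if len(Rr) else None)
E
python3 g.py w5
```

```text
t 7.75 pos [0.4098 0.0343 0.0887] F [ 0.  -0.9 -2.5] open 0.048 q [-0.09 -0.34  2.21 -0.01  1.3   1.58]
turn(tool) [-0.0064  0.0382  0.0285] shift cm [-1.26 -1.16  1.29]
head 3487
((505.8662414550781, 26.21152687072754), (45.91038513183594, 11.82606029510498), 89.7646713256836)
guides 12
-80 0 12 None -43.1
-74 0 0 None None
-68 0 0 None None
-62 0 0 None None
-56 0 0 None None
-50 0 0 None None
-44 0 0 None None
-38 0 0 None None
-32 0 0 None None
-26 0 0 None None
```

View pics/w5.png

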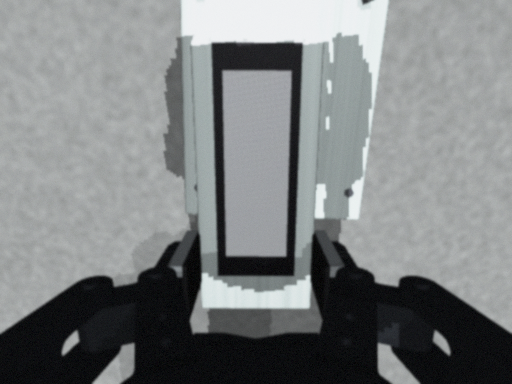

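```bash
cat > e.py <<'E'
from h import *
import sys
d=dict(np.load(f'pics/{sys.argv[1]}.npz'));P=pts(d);Z=P[...,2];ok=(d['depth']>0)&(Z>.013)&(Z<.026)
a=np.radians(-8);ex=np.array([np.cos(a),np.sin(a)]);ey=np.array([-ex[1],ex[0]])
Q=P[ok];print(len(Q),np.median(Q[:,2]));q=Q[:,:2]-[.6046,-.0055];s=np.c_[q@ex,q@ey]*1000
for x in range(-215,-90,8):
    k=s[(s[:,0]>=x)&(s[:,0]<x+8)&(abs(s[:,1])<90),1]
    if len(k)>5:print(x,len(k),k.min().round(1),k.max().round(1))
for y in range(-64,64,8):
    k=s[(s[:,1]>=y)&(s[:,1]<y+8),0]
    if len(k)>5: print('y',y,k.min().round(1))
E
python3 e.py w5; echo; python3 e.py top0
```

```text
14660 0.02042116393558671
-215 264 -59.0 60.5
-207 636 -59.2 60.4
-199 651 -59.0 60.1
-191 687 -58.9 60.9
-183 703 -59.2 60.6
-175 731 -59.0 60.2
-167 760 -59.1 60.8
-159 785 -59.3 60.6
-151 815 -59.2 60.2
-143 840 -59.6 60.1
-135 873 -59.2 60.8
-127 911 -59.1 60.5
-119 933 -59.3 60.0
-111 979 -59.5 60.6
-103 1093 -59.2 60.3
-95 1301 -59.1 60.5
y -64 -211.4
y -56 -210.2
y -48 -211.2
y -40 -211.3
y -32 -210.2
y -24 -113.8
y -16 -82.5
y 40 -85.0
y 48 -210.7
y 56 -210.6

12460 0.018889248737617215
-215 33 -56.1 59.3
-207 117 -58.7 60.6
-199 117 -58.0 58.3
-191 120 -59.1 59.5
-183 116 -58.6 60.2
-175 117 -57.8 58.9
-167 117 -59.0 60.2
-159 118 -58.8 60.2
-151 113 -57.7 59.0
-143 119 -59.3 60.4
-135 113 -58.5 58.1
-127 116 -57.7 59.3
-119 116 -59.3 60.4
-111 115 -58.4 58.6
-103 115 -57.6 59.8
-95 114 -59.2 60.0
y -64 -207.1
y -56 -207.9
y -48 -209.0
y -40 -209.3
y -32 -208.1
y -24 -209.8
y -16 -207.2
y -8 -208.6
y 0 -209.4
y 8 -207.0
y 16 -208.4
y 24 -209.5
y 32 -207.4
y 40 -208.6
y 48 -209.3
y 56 -207.4
```

servo_tool(commands=[-0.006, 0.038, 0.028, -1.2, -0.5, 1.3, 0, 0, 0, 0, 0, 0, 0, 0, 0, 0, 0, 0, 0, 0, 0])

```text
t: 8.1
tool_pos: [0.4198, 0.0205, 0.0924]
tool_rot: [-0.143, -2.15, 2.149]
contact_force: [-1.4, 0.8, -3.3]
opening: 0.0481
```

Run:
```python
from h import *
togo(.4215,.0209,.0246,-8)
```

```text
t 8.1 pos [0.4198 0.0205 0.0924] F [-1.4  0.8 -3.3] open 0.0481 q [-0.13 -0.34  2.2   0.    1.28  1.58]
turn(tool) [0.0002 0.0037 0.0027] shift cm [-0.18  6.78 -0.06]
```

servo_tool(commands=[0, 0.003, 0.003, -0.1, 1.5, 0, 0, 0, 0, 0, 0, 1.5, 0, 0, 0, 0, 0, 0, 1, 0, 0, 0, 0, 0, 0, 0.4, 0, 0, 0, 0, 0, 0, 0, 0, 0, 0, 0, 0, 0, 0, 0, 0])

```text
t: 8.7
tool_pos: [0.4204, 0.0221, 0.047]
tool_rot: [-0.143, -2.153, 2.151]
contact_force: [1.0, -1.0, -1.0]
opening: 0.0482
```

Run:
```python
from h import *
togo(.4215,.0209,.0246,-8)
```

```text
t 8.7 pos [0.4204 0.0221 0.047 ] F [ 1. -1. -1.] open 0.0482 q [-0.13 -0.26  2.23  0.    1.18  1.58]
turn(tool) [0.0009 0.0063 0.001 ] shift cm [-0.13  2.24  0.1 ]
```

servo_tool(commands=[0, 0.005, 0, -0.1, 0.7, 0.08, 0, 0, 0, 0, 0, 0.7, 0, 0, 0, 0, 0, 0, 0.3, 0, 0, 0, 0, 0, 0, 0.1, 0, 0, 0, 0, 0, 0, 0, 0, 0, 0, 0, 0, 0, 0, 0, 0])

```text
t: 9.3
tool_pos: [0.4225, 0.0209, 0.0288]
tool_rot: [-0.151, -2.151, 2.149]
contact_force: [-0.3, 0.2, -2.1]
opening: 0.0481
```

Run:
```python
from h import *
togo(.4215,.0209,.0246,-8)
```

```text
t 9.3 pos [0.4225 0.0209 0.0288] F [-0.3  0.2 -2.1] open 0.0481 q [-0.13 -0.23  2.24  0.    1.13  1.58]
turn(tool) [ 0.0009  0.001  -0.0015] shift cm [0.1  0.42 0.02]
```

servo_tool(commands=[0, 0, 0, 0.05, 0.15, 0, 0, 0, 0, 0, 0, 0.1, 0, 0, 0, 0, 0, 0, 0.1, 0, 0, 0, 0, 0, 0, 0, 0, 0, 0, 0, 0, 0, 0, 0, 0])

```text
t: 9.8
tool_pos: [0.4224, 0.021, 0.0256]
tool_rot: [-0.152, -2.152, 2.15]
contact_force: [-0.6, -0.6, -1.6]
opening: 0.0481
```

Run:
```python
from h import *
togo(.4215,.0209,.0246,-8)
snap('side','s6')
a=cv2.imread('pics/s6.png')[120:280,180:380];cv2.imwrite('pics/s6c.png',cv2.resize(a,None,fx=3.5,fy=3.5))
```

```text
t 9.8 pos [0.4224 0.021  0.0256] F [-0.6 -0.6 -1.6] open 0.0481 q [-0.13 -0.22  2.24  0.    1.12  1.58]
turn(tool) [ 0.001   0.0011 -0.0027] shift cm [0.09 0.1  0.02]
```

View pics/s6c.png

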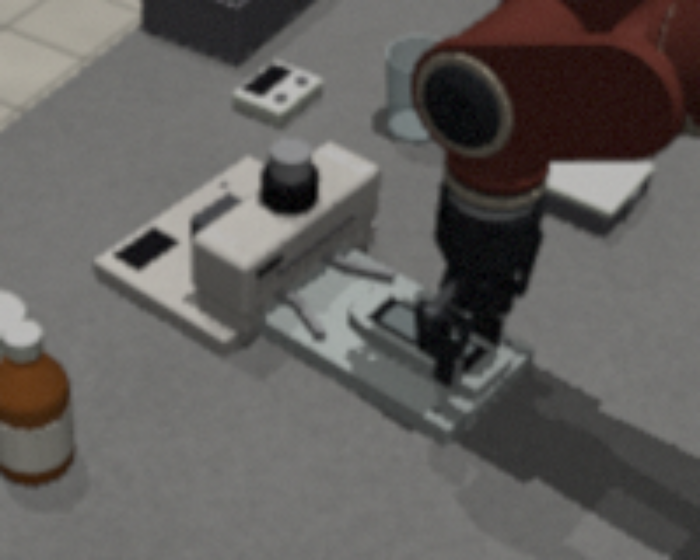

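The side view shows the carrier just over the apron, nose towards the head and in line with the guides. Lowering the last millimetre until it makes contact.

servo_tool(commands=[0, 0, 0, 0, 0.1, 0, 0, 0, 0, 0, 0, 0.05, 0, 0, 0, 0, 0, 0, 0.05, 0, 0, 0, 0, 0, 0, 0, 0, 0])

```text
t: 10.25
tool_pos: [0.423, 0.0209, 0.0247]
tool_rot: [-0.153, -2.152, 2.15]
contact_force: [-0.1, -0.4, -1.8]
opening: 0.0479
```

servo_tool(commands=[0, 0, 0, 0, 0.15, 0, 0, 0, 0, 0, 0, 0.1, 0, 0, 0, 0, 0, 0, 0, 0, 0])

```text
t: 10.55
tool_pos: [0.4239, 0.0208, 0.0248]
tool_rot: [-0.152, -2.152, 2.15]
contact_force: [-0.8, -0.6, -2.4]
opening: 0.0482
```

servo_tool(commands=[0, 0, 0, 0, 0.25, 0, 0, 0, 0, 0, 0, 0.2, 0, 0, 0, 0, 0, 0, 0.1, 0, 0])

```text
t: 10.85
tool_pos: [0.4253, 0.0207, 0.0245]
tool_rot: [-0.148, -2.151, 2.149]
contact_force: [-2.4, 0.5, 1.8]
opening: 0.048
```

servo_tool(commands=[0, 0, 0, 0, 0, 0, 0.75, 0, 0, 0, 0, 0, 0, 0.75, 0, 0, 0, 0, 0, 0, 0.75, 0, 0, 0, 0, 0, 0, 0.75, 0, 0, 0, 0, 0, 0, 0.75])

```text
t: 11.35
tool_pos: [0.4262, 0.0206, 0.0243]
tool_rot: [-0.152, -2.152, 2.151]
contact_force: [0.7, -0.8, -0.6]
opening: 0.064
```

Run:
```python
from h import *
togo(.4215,.0209,.0246,-8)
d=snap('wrist','w7');P=pts(d);Z=P[...,2];m=(d['depth']>0)&(Z>.030)&(Z<.045)
m[:, :150]=0;m[:,380:]=0
a=np.radians(-8);ex=np.array([np.cos(a),np.sin(a)]);ey=np.array([-ex[1],ex[0]])
q=P[m][:,:2]-[.6047,-.0049];s=np.c_[q@ex,q@ey]*1000
print(np.median(P[m][:,2]))
for x in range(-220,-60,8):
    k=s[(s[:,0]>=x)&(s[:,0]<x+8),1]
    if len(k)>5:print(x,len(k),k.min().round(1),k.max().round(1),((k.min()+k.max())/2).round(2))
```

```text
t 11.35 pos [0.4262 0.0206 0.0243] F [ 0.7 -0.8 -0.6] open 0.064 q [-0.13 -0.21  2.23  0.    1.12  1.58]
turn(tool) [ 0.0006  0.0017 -0.0029] shift cm [ 0.47 -0.03  0.03]
0.03688401176125049
-212 727 -23.6 26.1 1.26
-204 1705 -23.8 26.0 1.08
-196 1885 -31.3 33.4 1.04
-188 2091 -31.5 33.4 0.96
-180 2324 -44.4 45.7 0.66
-172 2389 -37.7 39.9 1.08
-164 2127 -24.2 26.2 0.97
-156 2228 -24.1 25.9 0.9
-148 2320 -24.2 26.1 0.91
-140 2443 -24.2 25.9 0.87
-132 2584 -24.3 26.0 0.87
-124 2702 -24.4 25.9 0.77
-116 2806 -24.2 25.8 0.8
-108 2917 -24.4 25.9 0.78
-100 3048 -24.2 25.7 0.73
-92 2863 -22.4 23.8 0.72
-84 1259 -45.1 20.9 -12.12
```

View pics/w7.png

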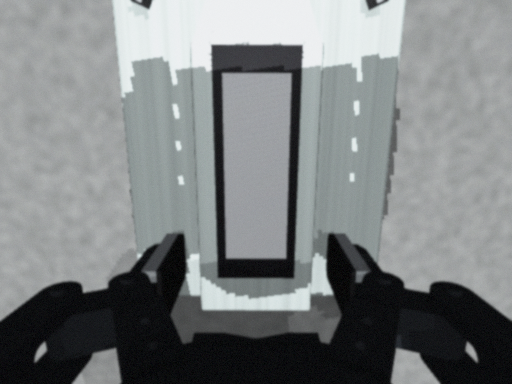

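The wrist view shows the carrier flat on the apron. Its nose is centred between the flared guides, whose tips are at (141,2) and (376,2). Lateral offset is about 0.9 mm and yaw error under 0.5°. Regripping and feeding it into the guides.

servo_tool(commands=[0, 0, 0, 0, 0, 0, 0, 0, 0, 0, 0, 0, 0, 0, 0, 0, 0, 0, 0, 0, 0, 0, 0, 0, 0, 0, 0, 0, 0, 0, 0, 0, 0, 0, 0, 0, 0, 0, 0, 0, 0, 0], grip_force=40)

```text
t: 12.0
tool_pos: [0.4264, 0.0206, 0.0244]
tool_rot: [-0.152, -2.152, 2.151]
contact_force: [-1.2, -0.3, 1.2]
opening: 0.0488
```

servo_tool(commands=[0, 0, 0, -0.5, 0, 0.03, 0, 0, 0, 0, -0.5, 0, 0.03, 0, 0, 0, 0, -0.5, 0, 0, 0, 0, 0, 0, -0.5, 0, 0, 0, 0, 0, 0, 0, 0, 0, 0])

```text
t: 12.5
tool_pos: [0.4464, 0.0172, 0.0245]
tool_rot: [-0.148, -2.151, 2.149]
contact_force: [0.6, 1.1, 1.0]
opening: 0.0489
```

```bash
cat > s.py <<'E'
from h import *
o=monitor.get_obs();a=np.radians(-8);M=np.array([[np.cos(a),np.sin(a)],[-np.sin(a),np.cos(a)]])
print('t',round(float(o['t']),2),'TCP scanner mm',(M@(o['tool_pos'][:2]-[.6047,-.0049])*1000).round(1),'z',(o['tool_pos'][2]*1000).round(1),'F',(M@o['contact_force'][:2]).round(1),o['contact_force'][2].round(1),'T',o['wrist_torque'].round(2),'open',round(float(o['opening']),4))
togo(.4215,.0209,.0246,-8)
E
python3 s.py
```

```text
t 12.5 TCP scanner mm [-1.598e+02 -1.000e-01] z 24.5 F [0.4 1.2] 1.0 T [-0.05 -0.06 -0.01] open 0.0489
t 12.5 pos [0.4464 0.0172 0.0245] F [0.6 1.1 1. ] open 0.0489 q [-0.13 -0.15  2.18  0.    1.11  1.58]
turn(tool) [0.0006 0.0018 0.0002] shift cm [ 2.52 -0.01 -0.02]
```

servo_tool(commands=[0, 0, 0, -0.5, 0, 0, 0, 0, 0, 0, -0.5, 0, 0, 0, 0, 0, 0, -0.5, 0, 0, 0, 0, 0, 0, -0.5, 0, 0, 0, 0, 0, 0, 0, 0, 0, 0])

```text
t: 13.0
tool_pos: [0.4674, 0.0143, 0.0245]
tool_rot: [-0.147, -2.15, 2.149]
contact_force: [0.4, -0.5, 0.1]
opening: 0.0491
```

```bash
python3 s.py
```

```text
t 13.0 TCP scanner mm [-1.386e+02 -1.000e-01] z 24.5 F [ 0.4 -0.5] 0.1 T [-0.03 -0.02  0.03] open 0.0491
t 13.0 pos [0.4674 0.0143 0.0245] F [ 0.4 -0.5  0.1] open 0.0491 q [-0.13 -0.1   2.13  0.    1.11  1.58]
turn(tool) [0.0006 0.0019 0.0016] shift cm [ 4.64 -0.01 -0.02]
```

servo_tool(commands=[0, 0, 0, -0.4, 0, 0, 0, 0, 0, 0, -0.4, 0, 0, 0, 0, 0, 0, -0.4, 0, 0, 0, 0, 0, 0, -0.4, 0, 0, 0, 0, 0, 0, 0, 0, 0, 0])

```text
t: 13.5
tool_pos: [0.484, 0.0121, 0.0245]
tool_rot: [-0.145, -2.15, 2.148]
contact_force: [-1.5, -0.4, 1.1]
opening: 0.0486
```

```bash
python3 s.py
```

```text
t 13.5 TCP scanner mm [-121.9    0. ] z 24.5 F [-1.4 -0.6] 1.1 T [-0.02 -0.1   0.04] open 0.0486
t 13.5 pos [0.484  0.0121 0.0245] F [-1.5 -0.4  1.1] open 0.0486 q [-0.13 -0.05  2.09  0.    1.11  1.58]
turn(tool) [0.0005 0.002  0.0029] shift cm [ 6.31  0.   -0.02]
```

servo_tool(commands=[0, 0, 0, -0.4, 0, 0, 0, 0, 0, 0, -0.4, 0, 0, 0, 0, 0, 0, -0.4, 0, 0, 0, 0, 0, 0, -0.4, 0, 0, 0, 0, 0, 0, 0, 0, 0, 0])

```text
t: 14.0
tool_pos: [0.5006, 0.0098, 0.0245]
tool_rot: [-0.144, -2.149, 2.148]
contact_force: [0.7, -1.2, 1.4]
opening: 0.049
```

```bash
python3 s.py; python3 -c "
from h import *
snap('wrist','w8')"
```

```text
t 14.0 TCP scanner mm [-1.051e+02  1.000e-01] z 24.5 F [ 0.9 -1.1] 1.4 T [-0.04 -0.04 -0.04] open 0.049
t 14.0 pos [0.5006 0.0098 0.0245] F [ 0.7 -1.2  1.4] open 0.049 q [-0.13 -0.01  2.05  0.    1.11  1.58]
turn(tool) [0.0006 0.0021 0.0038] shift cm [ 7.99  0.02 -0.01]
```

View pics/w8.png

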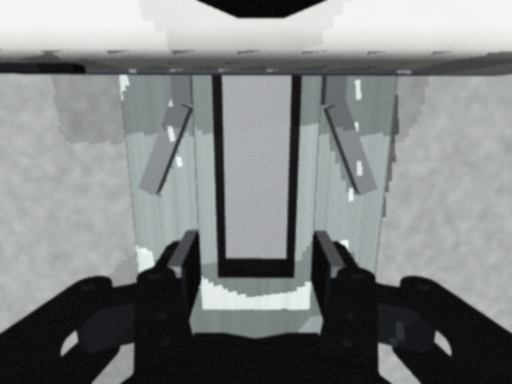

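The wrist view shows the carrier straight in the channel. The guide tips at (150,190) and (365,190) are still ahead of the fingers, and the lens is at (256,5).

The wrist camera sits about 65 mm ahead of the tool, so in the last push it would come near the lens tube. I'll let go, lift, make a half turn to put the camera behind, and push on the tail with shut fingers.

servo_tool(commands=[0, 0, 0, 0, 0, 0, 0.75, 0, 0, 0, 0, 0, 0, 0.75, 0, 0, 0, 0, 0, 0, 0.75, 0, 0, 0, 0, 0, 0, 0.75, 0, 0, 0, 0, -1, 0, 0.75, 0, 0, 0, 0, -3, 0, 0.75, 0, 0, 0, 0, -3, 0, 0.75, 0, 0, 0, 2, -1, 0, 0, 0, 0, 0, 3, 0, 0, 0, 0, 0, 0, 2, 0, 0, 0, 0, 0, 0, 0, 0, 0, 0])

```text
t: 15.15
tool_pos: [0.4304, 0.0194, 0.1115]
tool_rot: [-0.15, -2.151, 2.15]
contact_force: [0.4, -0.4, -1.3]
opening: 0.0055
```

servo_tool(commands=[0, -0.14, 0, 0, 0, 0, 0, 0, -0.14, 0, 0, 0, 0, 0, 0, -0.14, 0, 0, 0, 0, 0, 0, -0.14, 0, 0, 0, 0, 0, 0, -0.14, 0, 0, 0, 0, 0, 0, -0.14, 0, 0, 0, 0, 0, 0, -0.14, 0, 0, 0, 0, 0, 0, -0.14, 0, 0, 0, 0, 0, 0, -0.14, 0, 0, 0, 0, 0, 0, -0.14, 0, 0, 0, 0, 0, 0, -0.14, 0, 0, 0, 0, 0, 0, -0.14, 0, 0, 0, 0, 0, 0, -0.14, 0, 0, 0, 0, 0, 0, -0.14, 0, 0, 0, 0, 0, 0, -0.14, 0, 0, 0, 0, 0, 0, -0.14, 0, 0, 0, 0, 0, 0, -0.14, 0, 0, 0, 0, 0, 0, -0.14, 0, 0, 0, 0, 0])

```text
t: 16.95
tool_pos: [0.4465, 0.0164, 0.1222]
tool_rot: [-1.504, 0.496, -0.53]
contact_force: [-0.5, 0.8, 0.8]
opening: -0.0004
```

```bash
python3 s.py
cat > st.py <<'E'
from h import *
import sys
# carrier tail from side/top: 
d=snap(sys.argv[1],sys.argv[2]);P=pts(d);Z=P[...,2]
a=np.radians(-8);M=np.array([[np.cos(a),np.sin(a)],[-np.sin(a),np.cos(a)]])
s=(P[...,:2]-[.6047,-.0049])@M.T*1000
m=(d['depth']>0)&(Z>.031)&(Z<.041)&(abs(s[...,1])<20)&(s[...,0]>-215)&(s[...,0]<-35)
k=s[m][:,0];print('carrier px',m.sum());print(np.sort(k)[:10].round(1) if len(k) else '')
E
python3 st.py top t9
```

```text
t 16.95 TCP scanner mm [-159.6   -0.9] z 122.2 F [-0.6  0.7] 0.8 T [-0.03  0.02  0.02] open -0.0004
t 16.95 pos [0.4465 0.0164 0.1222] F [-0.5  0.8  0.8] open -0.0004 q [-0.13 -0.32  2.14  0.    1.3  -1.05]
turn(tool) [-0.0279  2.6255 -0.0083] shift cm [-2.43  9.7  -1.28]
carrier px 468
[-131.1 -130.9 -130.7 -130.4 -129.9 -129.8 -129.6 -129.4 -129.3 -129.2]
```

View pics/t9.png

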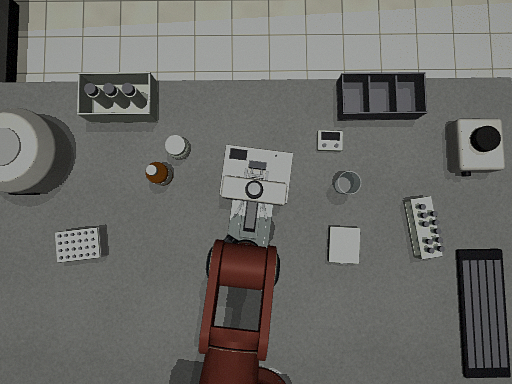

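The top view shows the carrier left in place under the bridge, tail at scanner x of about -130 mm, and the rest of the bench unchanged. Finishing the half turn.

servo_tool(commands=[0, -0.12, 0, 0, 0, 0, 0, 0, -0.12, 0, 0, 0, 0, 0, 0, -0.12, 0, 0, 0, 0, 0, 0, -0.08, 0, 0, 0, 0, 0, 0, -0.05, 0, 0, 0, 0, 0, 0, 0, 0, 0, 0, 0, 0, 0, 0, 0, 0, 0, 0, 0])

```text
t: 17.7
tool_pos: [0.4513, 0.0155, 0.1249]
tool_rot: [-1.568, 0.105, -0.146]
contact_force: [0.1, 0.7, -0.8]
opening: -0.0001
```

```bash
sed -i '$d' s.py
cat >> s.py <<'E'
sx=-.155
togo(.6047+sx*.9903,-.0049-sx*.1392,.027,172)
E
python3 s.py
```

```text
t 17.7 TCP scanner mm [-154.7   -1.2] z 124.9 F [0.  0.7] -0.8 T [-0.03  0.   -0.02] open -0.0001
t 17.7 pos [0.4513 0.0155 0.1249] F [ 0.1  0.7 -0.8] open -0.0001 q [-0.13 -0.31  2.13  0.    1.3  -1.54]
turn(tool) [-0.0008 -0.0204  0.0261] shift cm [-0.29  9.79  0.11]
```

servo_tool(commands=[0, -0.02, 0.025, -0.3, 2, 0.1, 0, 0, 0, 0, 0, 3, 0, 0, 0, 0, 0, 0, 2, 0, 0, 0, 0, 0, 0, 1, 0, 0, 0, 0, 0, 0, 0.3, 0, 0, 0, 0, 0, 0, 0, 0, 0])

```text
t: 18.3
tool_pos: [0.4527, 0.0164, 0.0422]
tool_rot: [-1.567, 0.112, -0.122]
contact_force: [-0.1, 0.4, 0.1]
opening: 0.0001
```

```bash
python3 s.py
```

```text
t 18.3 TCP scanner mm [-153.5   -0. ] z 42.2 F [-0.2  0.4] 0.1 T [0.04 0.02 0.02] open 0.0001
t 18.3 pos [0.4527 0.0164 0.0422] F [-0.1  0.4  0.1] open 0.0001 q [-0.13 -0.17  2.16  0.    1.14 -1.55]
turn(tool) [-0.001  -0.0096  0.0067] shift cm [-0.17  1.52 -0.  ]
```

servo_tool(commands=[0, -0.01, 0.006, -0.1, 0.5, 0, 0, 0, 0, 0, 0, 0.5, 0, 0, 0, 0, 0, 0, 0.3, 0, 0, 0, 0, 0, 0, 0.1, 0, 0, 0, 0, 0, 0, 0, 0, 0])

```text
t: 18.8
tool_pos: [0.4544, 0.0163, 0.0303]
tool_rot: [-1.567, 0.104, -0.114]
contact_force: [-0.1, 0.6, -0.6]
opening: 0.0001
```

```bash
python3 s.py; python3 -c "
from h import *
snap('side','s10')
a=cv2.imread('pics/s10.png')[120:280,180:380];cv2.imwrite('pics/s10c.png',cv2.resize(a,None,fx=3.5,fy=3.5))"
```

```text
t 18.8 TCP scanner mm [-1.518e+02  1.000e-01] z 30.3 F [-0.2  0.6] -0.6 T [ 0.02 -0.09 -0.02] open 0.0001
t 18.8 pos [0.4544 0.0163 0.0303] F [-0.1  0.6 -0.6] open 0.0001 q [-0.13 -0.15  2.16  0.    1.12 -1.56]
turn(tool) [-0.001   0.0005  0.0062] shift cm [-0.32  0.33 -0.01]
```

View pics/s10c.png

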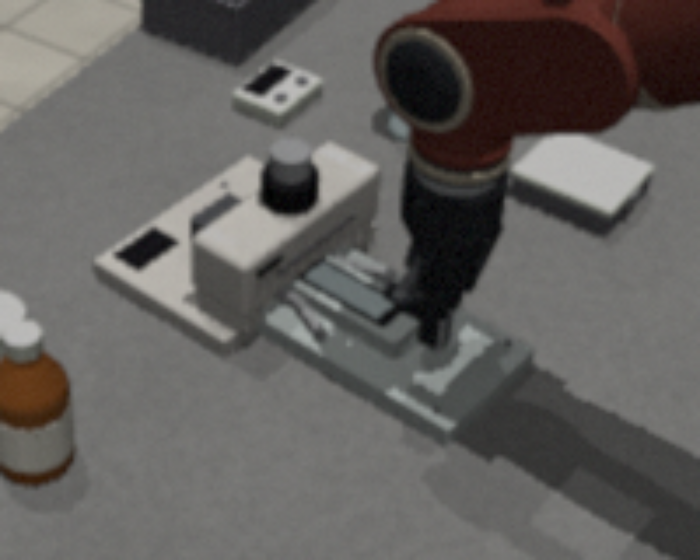

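servo_tool(commands=[0, 0, 0, 0.3, 0.25, 0, 0, 0, 0, 0, 0.4, 0.2, 0, 0, 0, 0, 0, 0.4, 0, 0, 0, 0, 0, 0, 0.4, 0, 0, 0, 0, 0, 0, 0.3, 0, 0, 0])

```text
t: 19.35
tool_pos: [0.4729, 0.0137, 0.0257]
tool_rot: [-1.567, 0.106, -0.113]
contact_force: [-2.5, 0.7, 0.7]
opening: -0.0003
```

```bash
python3 s.py
```

```text
t 19.35 TCP scanner mm [-1.331e+02  1.000e-01] z 25.7 F [-2.5  0.4] 0.7 T [ 0.01  0.33 -0.01] open -0.0003
t 19.35 pos [0.4729 0.0137 0.0257] F [-2.5  0.7  0.7] open -0.0003 q [-0.13 -0.09  2.12  0.    1.1  -1.56]
turn(tool) [-0.001   0.0004  0.0041] shift cm [-2.19 -0.14 -0.01]
```

servo_tool(commands=[0, 0, 0, 0.3, 0, 0, 0, 0, 0, 0, 0.3, 0, 0, 0, 0, 0, 0, 0.3, 0, 0, 0, 0, 0, 0, 0.2, 0, 0, 0])

```text
t: 19.75
tool_pos: [0.4847, 0.0121, 0.0257]
tool_rot: [-1.567, 0.107, -0.112]
contact_force: [-2.3, 0.9, 1.1]
opening: 0.0001
```

```bash
python3 s.py; python3 st.py wrist w11; python3 st.py top t11
```

```text
t 19.75 TCP scanner mm [-1.212e+02  1.000e-01] z 25.7 F [-2.4  0.5] 1.1 T [0.06 0.32 0.03] open 0.0001
t 19.75 pos [0.4847 0.0121 0.0257] F [-2.3  0.9  1.1] open 0.0001 q [-0.13 -0.06  2.09  0.    1.1  -1.56]
turn(tool) [-0.0011  0.0004  0.0031] shift cm [-3.38 -0.14 -0.01]
carrier px 731
[-134.3 -134.2 -134.1 -134.1 -134.1 -134.  -134.  -134.  -134.  -134. ]
carrier px 241
[-83.4 -83.3 -83.  -83.  -82.6 -82.6 -82.3 -81.9 -81.6 -81.6]
```

servo_tool(commands=[0, 0, 0, 0.2, 0, 0, 0, 0, 0, 0, 0.2, 0, 0, 0, 0, 0, 0, 0.2, 0, 0, 0])

```text
t: 20.15
tool_pos: [0.4907, 0.0113, 0.0256]
tool_rot: [-1.567, 0.107, -0.112]
contact_force: [-2.1, 0.2, 1.6]
opening: -0.0001
```

servo_tool(commands=[0, 0, 0, 0.2, 0, 0, 0, 0, 0, 0, 0.2, 0, 0, 0])

```text
t: 20.35
tool_pos: [0.4949, 0.0107, 0.0257]
tool_rot: [-1.567, 0.107, -0.111]
contact_force: [-1.3, -0.1, 1.6]
opening: 0.0003
```

servo_tool(commands=[0, 0, 0, 0.2, 0, 0, 0, 0, 0, 0, 0.15, 0, 0, 0])

```text
t: 20.55
tool_pos: [0.4987, 0.0101, 0.0256]
tool_rot: [-1.567, 0.107, -0.111]
contact_force: [-1.9, 0.7, 1.0]
opening: -0.0001
```

```bash
python3 s.py
```

```text
t 20.55 TCP scanner mm [-1.07e+02  1.00e-01] z 25.6 F [-2.   0.4] 1.0 T [ 0.    0.34 -0.01] open -0.0001
t 20.55 pos [0.4987 0.0101 0.0256] F [-1.9  0.7  1. ] open -0.0001 q [-0.13 -0.02  2.06  0.    1.1  -1.56]
turn(tool) [-0.001   0.0005  0.0028] shift cm [-4.8  -0.15 -0.01]
```

servo_tool(commands=[0, 0, 0, 0.15, 0, 0, 0, 0, 0, 0, 0.15, 0, 0, 0])

```text
t: 20.75
tool_pos: [0.502, 0.0097, 0.0257]
tool_rot: [-1.567, 0.107, -0.111]
contact_force: [-1.3, 0.2, 1.1]
opening: -0.0004
```

servo_tool(commands=[0, 0, 0, 0.15, 0, 0, 0, 0, 0, 0, 0.15, 0, 0, 0])

```text
t: 20.95
tool_pos: [0.5052, 0.0093, 0.0257]
tool_rot: [-1.567, 0.107, -0.111]
contact_force: [-2.8, -0.2, 2.2]
opening: -0.0001
```

servo_tool(commands=[0, 0, 0, 0.15, 0, 0, 0, 0, 0, 0, 0.15, 0, 0, 0])

```text
t: 21.15
tool_pos: [0.5069, 0.0091, 0.0254]
tool_rot: [-1.567, 0.111, -0.108]
contact_force: [-7.2, 1.2, 4.3]
opening: 0.0001
```

```bash
python3 s.py
```

```text
t 21.15 TCP scanner mm [-98.8   0.2] z 25.4 F [-7.3  0.1] 4.3 T [0.13 1.11 0.02] open 0.0001
t 21.15 pos [0.5069 0.0091 0.0254] F [-7.2  1.2  4.3] open 0.0001 q [-0.13  0.    2.04  0.    1.11 -1.56]
turn(tool) [-0.0011  0.0006 -0.0019] shift cm [-5.62 -0.15 -0.02]
```

The force rose from about 2 to 7 N at TCP -99 mm, which puts the nose at about +43 mm. That looks like the stop's drag, so I'm going on gently.

servo_tool(commands=[0, 0, 0, 0.15, 0, 0, 0, 0, 0, 0, 0.15, 0, 0, 0])

```text
t: 21.35
tool_pos: [0.5074, 0.0091, 0.0249]
tool_rot: [-1.566, 0.116, -0.102]
contact_force: [-6.2, 1.3, 5.8]
opening: -0.0
```

servo_tool(commands=[0, 0, 0, 0.15, 0, 0, 0, 0, 0, 0, 0.15, 0, 0, 0])

```text
t: 21.55
tool_pos: [0.5077, 0.0091, 0.0244]
tool_rot: [-1.566, 0.122, -0.095]
contact_force: [-6.6, 1.1, 5.4]
opening: -0.0004
```

```bash
python3 s.py;python3 st.py top t12
```

```text
t 21.55 TCP scanner mm [-98.    0.4] z 24.4 F [-6.7  0.1] 5.4 T [0.14 0.96 0.01] open -0.0004
t 21.55 pos [0.5077 0.0091 0.0244] F [-6.6  1.1  5.4] open -0.0004 q [-0.13  0.01  2.02  0.    1.12 -1.56]
turn(tool) [-0.0007  0.0011 -0.0173] shift cm [-5.7  -0.17 -0.03]
carrier px 48
[-44.6 -44.2 -44.1 -43.8 -43.8 -43.5 -43.4 -43.3 -43.1 -42.9]
```

```bash
python3 -c "
from h import *
snap('side','s12')
a=cv2.imread('pics/s12.png')[120:280,180:380];b=cv2.imread('pics/t12.png')[135:275,200:310]
c=np.zeros((600,800,3),np.uint8);c[:320,:400]=cv2.resize(a,None,fx=2,fy=2);c[:560,410:]=cv2.resize(b,None,fx=4,fy=4)[:,:390];cv2.imwrite('pics/c12.png',c)"
```

```text
(no output)
```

View pics/c12.png

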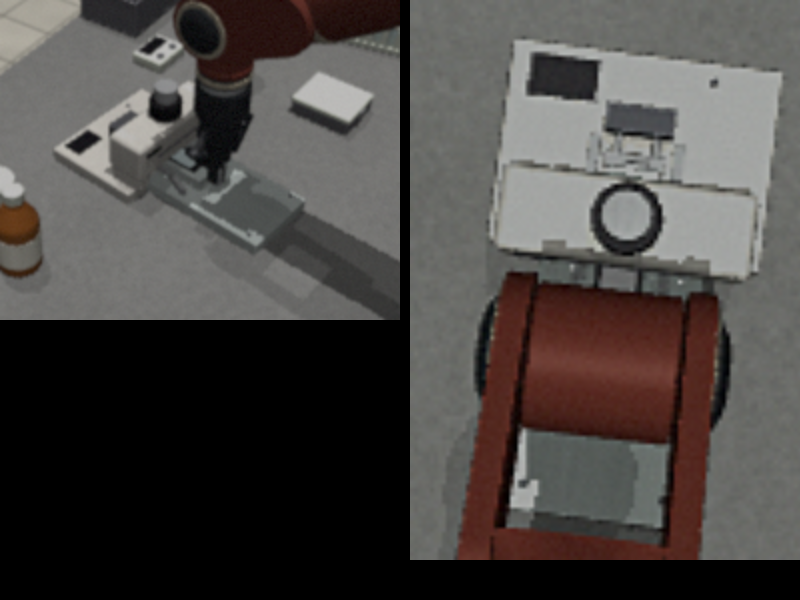

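```bash
cat > b.py <<'E'
from h import *
import sys
a=np.radians(-8);M=np.array([[np.cos(a),np.sin(a)],[-np.sin(a),np.cos(a)]])
for f in sys.argv[1:]:
    d=dict(np.load(f'pics/{f}.npz'));P=pts(d);s=(P[...,:2]-[.6047,-.0049])@M.T*1000
    print(f)
    for x in range(28,110,3):
        k=(s[...,0]>=x)&(s[...,0]<x+3)&(abs(s[...,1])<15)&(d['depth']>0)
        print(x,k.sum(),(np.median(P[k][:,2])*1000).round(1), np.median(d['frame'][k].mean(-1)).round(0),end=' | ')
    print()
t=[cv2.resize(cv2.imread(f'pics/{f}.png')[145:190,230:285],None,fx=7,fy=7,interpolation=2) for f in sys.argv[1:3]]
cv2.imwrite('pics/cmp.png',np.hstack(t))
E
python3 b.py t9 t12
```

```text
t9
28 8 92.4 112.0 | 31 0 nan nan | 34 0 nan nan | 37 8 21.5 63.0 | 40 16 26.3 86.0 | 43 10 35.2 167.0 | 46 13 40.0 133.0 | 49 8 35.4 136.0 | 52 5 29.4 104.0 | 55 12 21.5 164.0 | 58 11 22.6 161.0 | 61 10 21.2 154.0 | 64 11 20.0 160.0 | 67 20 32.6 54.0 | 70 12 42.6 81.0 | 73 9 41.4 76.0 | 76 12 42.5 77.0 | 79 11 41.0 77.0 | 82 11 40.9 73.0 | 85 11 42.1 73.0 | 88 1 38.7 72.0 | 91 8 19.4 170.0 | 94 10 20.7 167.0 | 97 10 20.1 163.0 | 100 10 20.2 160.0 | 103 11 20.8 161.0 | 106 11 20.2 162.0 | 109 11 19.4 161.0 | 
t12
28 9 91.1 110.0 | 31 0 nan nan | 34 4 38.6 86.0 | 37 9 35.5 171.0 | 40 11 34.4 175.0 | 43 9 35.5 109.0 | 46 12 35.4 123.0 | 49 10 41.0 150.0 | 52 5 34.4 128.0 | 55 11 20.8 139.0 | 58 10 21.0 162.0 | 61 12 20.6 160.0 | 64 10 19.4 162.0 | 67 21 34.7 54.0 | 70 10 41.9 81.0 | 73 10 42.6 78.0 | 76 12 42.9 78.0 | 79 11 42.9 78.0 | 82 13 43.5 72.0 | 85 9 42.7 75.0 | 88 1 38.4 69.0 | 91 8 19.7 170.0 | 94 11 19.3 168.0 | 97 11 20.0 164.0 | 100 9 20.4 164.0 | 103 11 20.7 163.0 | 106 11 19.3 163.0 | 109 10 20.4 163.0 |
  return _methods._mean(a, axis=axis, dtype=dtype,
  ret = ret.dtype.type(ret / rcount)
```

View pics/cmp.png

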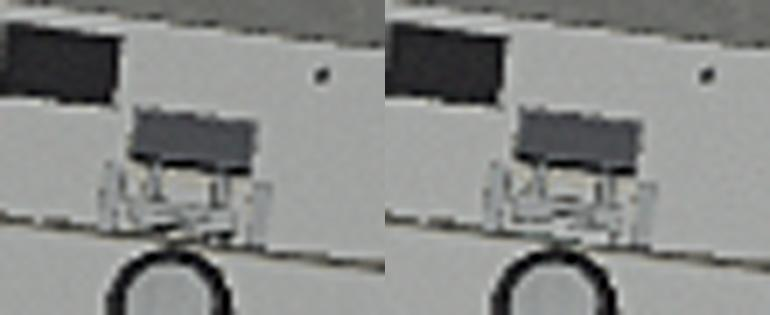

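The pair compares the area behind the bridge before and now. The stop's front was at about +42 to +43 mm and the carrier's nose now fills up to about +43 mm, so it has only just met the stop. This is drag, and the small steps simply lack force. I'll use larger steps and hold the tilt.

servo_tool(commands=[0, 0, -0.017, 0.25, -0.1, 0, 0, 0, 0, -0.005, 0.25, -0.05, 0, 0])

```text
t: 21.85
tool_pos: [0.5107, 0.0087, 0.0242]
tool_rot: [-1.567, 0.108, -0.109]
contact_force: [-4.4, -0.3, -0.2]
opening: -0.0003
```

```bash
python3 s.py
```

```text
t 21.85 TCP scanner mm [-95.    0.4] z 24.2 F [-4.3 -0.9] -0.2 T [ 0.05  0.66 -0.03] open -0.0003
t 21.85 pos [0.5107 0.0087 0.0242] F [-4.4 -0.3 -0.2] open -0.0003 q [-0.13  0.01  2.03  0.    1.1  -1.56]
turn(tool) [-0.0007  0.0013  0.0007] shift cm [-6.   -0.29 -0.03]
```

servo_tool(commands=[0, 0, -0.004, 0.2, -0.05, 0, 0, 0, 0, -0.004, 0.2, -0.03, 0, 0])

```text
t: 22.05
tool_pos: [0.5136, 0.0083, 0.0241]
tool_rot: [-1.568, 0.104, -0.113]
contact_force: [-4.7, 0.1, -0.0]
opening: -0.0
```

servo_tool(commands=[0, 0, -0.004, 0.2, -0.03, 0, 0, 0, 0, -0.004, 0.2, -0.03, 0, 0])

```text
t: 22.25
tool_pos: [0.5175, 0.0077, 0.0242]
tool_rot: [-1.568, 0.098, -0.119]
contact_force: [-3.0, 1.0, -1.3]
opening: -0.0003
```

```bash
python3 s.py
```

```text
t 22.25 TCP scanner mm [-88.1   0.4] z 24.2 F [-3.1  0.5] -1.3 T [0.09 0.58 0.06] open -0.0003
t 22.25 pos [0.5175 0.0077 0.0242] F [-3.   1.  -1.3] open -0.0003 q [-0.13  0.02  2.02  0.    1.09 -1.56]
turn(tool) [-0.0006  0.0013  0.0137] shift cm [-6.68 -0.37 -0.03]
```

servo_tool(commands=[0, 0, 0.006, 0.15, -0.03, 0, 0, 0, 0, 0.002, 0.15, -0.03, 0, 0])

```text
t: 22.45
tool_pos: [0.5207, 0.0073, 0.0248]
tool_rot: [-1.568, 0.104, -0.113]
contact_force: [-3.7, 0.6, -1.0]
opening: 0.0003
```

servo_tool(commands=[0, 0, 0, 0.15, -0.03, 0, 0, 0, 0, 0, 0.15, -0.03, 0, 0])

```text
t: 22.65
tool_pos: [0.5213, 0.0072, 0.0242]
tool_rot: [-1.567, 0.11, -0.107]
contact_force: [-9.6, 1.8, 3.8]
opening: 0.0
```

```bash
python3 s.py;python3 st.py top t13;python3 b.py t12 t13
```

```text
t 22.65 TCP scanner mm [-84.2   0.4] z 24.2 F [-9.8  0.5] 3.8 T [0.13 1.46 0.02] open 0.0
t 22.65 pos [0.5213 0.0072 0.0242] F [-9.6  1.8  3.8] open 0.0 q [-0.13  0.04  2.    0.    1.11 -1.56]
turn(tool) [-0.0006  0.0012 -0.0021] shift cm [-7.08 -0.27 -0.03]
carrier px 0

t12
28 9 91.1 110.0 | 31 0 nan nan | 34 4 38.6 86.0 | 37 9 35.5 171.0 | 40 11 34.4 175.0 | 43 9 35.5 109.0 | 46 12 35.4 123.0 | 49 10 41.0 150.0 | 52 5 34.4 128.0 | 55 11 20.8 139.0 | 58 10 21.0 162.0 | 61 12 20.6 160.0 | 64 10 19.4 162.0 | 67 21 34.7 54.0 | 70 10 41.9 81.0 | 73 10 42.6 78.0 | 76 12 42.9 78.0 | 79 11 42.9 78.0 | 82 13 43.5 72.0 | 85 9 42.7 75.0 | 88 1 38.4 69.0 | 91 8 19.7 170.0 | 94 11 19.3 168.0 | 97 11 20.0 164.0 | 100 9 20.4 164.0 | 103 11 20.7 163.0 | 106 11 19.3 163.0 | 109 10 20.4 163.0 | 
t13
28 8 90.7 111.0 | 31 0 nan nan | 34 3 36.4 6.0 | 37 11 36.9 18.0 | 40 10 37.0 162.0 | 43 12 36.0 169.0 | 46 8 35.4 164.0 | 49 12 35.5 164.0 | 52 10 35.7 167.0 | 55 11 35.6 131.0 | 58 11 34.3 138.0 | 61 14 37.9 139.0 | 64 7 36.9 161.0 | 67 16 39.5 46.0 | 70 10 41.7 82.0 | 73 11 42.2 79.0 | 76 11 41.7 78.0 | 79 11 43.6 79.0 | 82 12 42.9 74.0 | 85 11 42.7 75.0 | 88 0 nan nan | 91 8 18.5 172.0 | 94 10 20.0 169.0 | 97 12 19.0 164.0 | 100 9 19.7 163.0 | 103 12 20.1 164.0 | 106 12 20.0 163.0 | 109 9 20.4 163.0 |
  return _methods._mean(a, axis=axis, dtype=dtype,
  ret = ret.dtype.type(ret / rcount)
```

The nose is now at about +57 mm, so the stop has travelled some 14 mm. The force stepped up to 9.6 N, so I'm testing whether this is the hard end.

servo_tool(commands=[0, 0, -0.002, 0.2, -0.03, 0, 0, 0, 0, -0.005, 0.2, -0.05, 0, 0])

```text
t: 22.9
tool_pos: [0.5213, 0.0072, 0.0242]
tool_rot: [-1.567, 0.114, -0.102]
contact_force: [-12.1, 1.6, 4.7]
opening: -0.0001
```

```bash
python3 s.py
```

```text
t 22.9 TCP scanner mm [-84.3   0.4] z 24.2 F [-12.2  -0. ] 4.7 T [ 0.15  1.7  -0.  ] open -0.0001
t 22.9 pos [0.5213 0.0072 0.0242] F [-12.1   1.6   4.7] open -0.0001 q [-0.13  0.04  2.    0.    1.11 -1.56]
turn(tool) [-0.0001  0.0017 -0.0078] shift cm [-7.07 -0.22 -0.03]
```

servo_tool(commands=[0, 0, -0.01, 0.25, -0.03, 0, 0, 0, 0, -0.01, 0.25, -0.03, 0, 0])

```text
t: 23.1
tool_pos: [0.5213, 0.0072, 0.0241]
tool_rot: [-1.568, 0.11, -0.106]
contact_force: [-13.4, 0.9, 8.2]
opening: 0.0003
```

```bash
python3 s.py
```

```text
t 23.1 TCP scanner mm [-84.2   0.4] z 24.1 F [-13.4  -1. ] 8.2 T [0.15 2.16 0.02] open 0.0003
t 23.1 pos [0.5213 0.0072 0.0241] F [-13.4   0.9   8.2] open 0.0003 q [-0.13  0.04  2.   -0.    1.11 -1.56]
turn(tool) [ 0.0004  0.0021 -0.0025] shift cm [-7.08 -0.27 -0.02]
```

servo_tool(commands=[0, 0, -0.008, 0.32, -0.06, 0, 0, 0, 0, -0.008, 0.32, -0.06, 0, 0])

```text
t: 23.3
tool_pos: [0.5213, 0.0072, 0.0241]
tool_rot: [-1.569, 0.111, -0.104]
contact_force: [-13.9, 0.9, 8.5]
opening: 0.0002
```

```bash
python3 s.py
```

```text
t 23.3 TCP scanner mm [-84.2   0.4] z 24.1 F [-13.9  -1. ] 8.5 T [ 0.17  2.33 -0.06] open 0.0002
t 23.3 pos [0.5213 0.0072 0.0241] F [-13.9   0.9   8.5] open 0.0002 q [-0.13  0.04  2.   -0.    1.11 -1.56]
turn(tool) [ 0.0012  0.0028 -0.0044] shift cm [-7.08 -0.25 -0.02]
```

No movement at all at 14 N, whereas it slid at about 4.5 N before. Some of that load points down, so I'm backing off slightly, raising 3 mm and re-testing to rule out a jam. I'm also checking the clearances by picture.

servo_tool(commands=[0, 0, 0, -0.3, -0.2, 0, 0, 0, 0, -0.003, -0.1, -0.2, 0, 0, 0, 0, 0, 0, 0, 0, 0])

```text
t: 23.6
tool_pos: [0.5213, 0.0072, 0.0309]
tool_rot: [-1.57, 0.101, -0.114]
contact_force: [-2.3, 0.5, -0.5]
opening: 0.0001
```

```bash
python3 s.py; python3 -c "
from h import *
snap('side','s14')
a=cv2.imread('pics/s14.png')[120:260,200:360];cv2.imwrite('pics/s14c.png',cv2.resize(a,None,fx=4,fy=4,interpolation=2))"
```

```text
t 23.6 TCP scanner mm [-84.2   0.4] z 30.9 F [-2.4  0.2] -0.5 T [ 0.1   0.54 -0.02] open 0.0001
t 23.6 pos [0.5213 0.0072 0.0309] F [-2.3  0.5 -0.5] open 0.0001 q [-0.13  0.02  2.01 -0.    1.11 -1.56]
turn(tool) [0.0011 0.0027 0.0084] shift cm [-7.08  0.33 -0.02]
```

View pics/s14c.png

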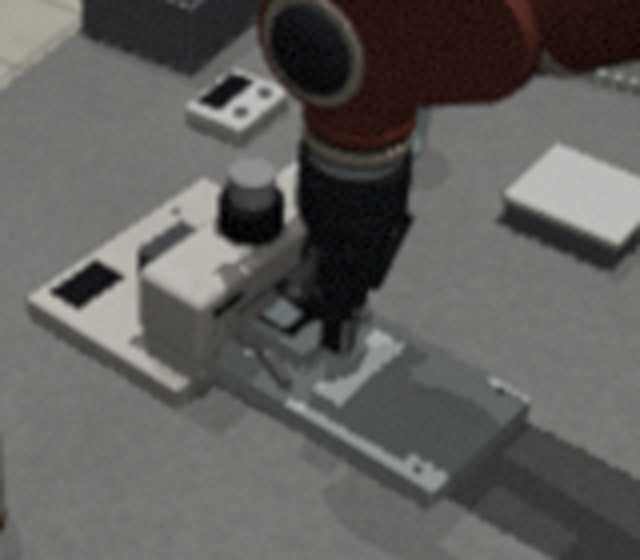

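servo_tool(commands=[0, 0, 0.004, 0.15, 0.1, 0, 0, 0, 0, -0.002, 0.2, 0, 0, 0])

```text
t: 23.85
tool_pos: [0.5214, 0.0072, 0.0299]
tool_rot: [-1.569, 0.111, -0.103]
contact_force: [-11.1, 2.0, 7.0]
opening: 0.0
```

```bash
python3 s.py
```

```text
t 23.85 TCP scanner mm [-84.1   0.4] z 29.9 F [-11.3   0.4] 7.0 T [ 0.16  1.85 -0.02] open 0.0
t 23.85 pos [0.5214 0.0072 0.0299] F [-11.1   2.    7. ] open 0.0 q [-0.13  0.03  2.   -0.    1.12 -1.56]
turn(tool) [ 0.0013  0.0029 -0.0051] shift cm [-7.08  0.32 -0.02]
```

servo_tool(commands=[0, 0, -0.004, 0.25, 0, 0, 0, 0, 0, -0.004, 0.25, 0, 0, 0])

```text
t: 24.05
tool_pos: [0.5214, 0.0073, 0.0291]
tool_rot: [-1.569, 0.117, -0.097]
contact_force: [-10.1, 0.5, 8.2]
opening: -0.0001
```

```bash
python3 s.py
```

```text
t 24.05 TCP scanner mm [-84.2   0.5] z 29.1 F [-10.   -0.9] 8.2 T [0.17 1.75 0.03] open -0.0001
t 24.05 pos [0.5214 0.0073 0.0291] F [-10.1   0.5   8.2] open -0.0001 q [-0.13  0.04  1.99 -0.    1.13 -1.56]
turn(tool) [ 0.0017  0.0033 -0.0128] shift cm [-7.08  0.3  -0.02]
```

servo_tool(commands=[0, 0, -0.016, 0.25, -0.2, 0, 0, 0, 0, -0.014, 0.3, -0.2, 0, 0])

```text
t: 24.25
tool_pos: [0.5214, 0.0074, 0.03]
tool_rot: [-1.57, 0.105, -0.109]
contact_force: [-7.6, 1.2, -0.8]
opening: -0.0001
```

```bash
python3 s.py
```

```text
t 24.25 TCP scanner mm [-84.1   0.5] z 30.0 F [-7.7  0.1] -0.8 T [ 0.16  1.21 -0.01] open -0.0001
t 24.25 pos [0.5214 0.0074 0.03  ] F [-7.6  1.2 -0.8] open -0.0001 q [-0.13  0.02  2.   -0.    1.11 -1.56]
turn(tool) [0.0018 0.0036 0.0029] shift cm [-7.09  0.28 -0.03]
```

servo_tool(commands=[0, 0, -0.004, 0.35, -0.05, 0, 0, 0, 0, -0.008, 0.4, -0.12, 0, 0])

```text
t: 24.45
tool_pos: [0.5215, 0.0074, 0.0287]
tool_rot: [-1.57, 0.111, -0.102]
contact_force: [-15.1, 1.6, 10.7]
opening: 0.0002
```

```bash
python3 s.py
```

```text
t 24.45 TCP scanner mm [-84.1   0.6] z 28.7 F [-15.2  -0.5] 10.7 T [0.23 2.5  0.  ] open 0.0002
t 24.45 pos [0.5215 0.0074 0.0287] F [-15.1   1.6  10.7] open 0.0002 q [-0.13  0.03  2.   -0.    1.12 -1.56]
turn(tool) [ 0.0023  0.004  -0.0052] shift cm [-7.09  0.21 -0.03]
```

The position stays fixed within 0.1 mm up to 15 N with either load direction, so this is the hard end. Backing off straight, then lifting.

servo_tool(commands=[0, 0, 0, -0.5, -0.1, 0, 0, 0, 0, 0, -1, 0, 0, 0, 0, 0, 0, -2, 0, 0, 0, 0, 0, 0, -2, 0, 0, 0, 0, 0, 0, -1, -1, 0, 0, 0, 0, 0, 0, -3, 0, 0, 0, 0, 0, 0, -4, 0, 0, 0, 0, 0, -2, -3, 0, 0, 0, 0, 0, -4, 0, 0, 0, 0, 0, 0, -2, 0, 0, 0, 0, 0, 0, 0, 0, 0, 0, 0, 0, 0, 0, 0, 0, 0])

```text
t: 25.65
tool_pos: [0.3759, 0.0274, 0.1473]
tool_rot: [-1.571, 0.095, -0.119]
contact_force: [1.5, -0.1, 1.2]
opening: 0.0
```

```bash
python3 s.py; python3 st.py top t15; python3 b.py t13 t15 2>/dev/null; python3 -c "
from h import *
snap('side','s15')
a=cv2.imread('pics/s15.png')[120:260,200:360];cv2.imwrite('pics/s15c.png',np.vstack([cv2.resize(a,None,fx=3,fy=3),np.zeros((1,480,3),np.uint8)]))"
```

```text
t 25.65 TCP scanner mm [-2.31e+02  1.00e-01] z 147.3 F [1.5 0.1] 1.2 T [0.04 0.02 0.04] open 0.0
t 25.65 pos [0.3759 0.0274 0.1473] F [ 1.5 -0.1  1.2] open 0.0 q [-0.12 -0.56  2.26 -0.    1.43 -1.56]
turn(tool) [0.0017 0.0032 0.0152] shift cm [ 7.420e+00  1.214e+01 -1.000e-02]
carrier px 185
[-72.8 -72.8 -72.4 -72.4 -72.1 -72.1 -71.8 -71.7 -71.4 -71.3]
t13
28 8 90.7 111.0 | 31 0 nan nan | 34 3 36.4 6.0 | 37 11 36.9 18.0 | 40 10 37.0 162.0 | 43 12 36.0 169.0 | 46 8 35.4 164.0 | 49 12 35.5 164.0 | 52 10 35.7 167.0 | 55 11 35.6 131.0 | 58 11 34.3 138.0 | 61 14 37.9 139.0 | 64 7 36.9 161.0 | 67 16 39.5 46.0 | 70 10 41.7 82.0 | 73 11 42.2 79.0 | 76 11 41.7 78.0 | 79 11 43.6 79.0 | 82 12 42.9 74.0 | 85 11 42.7 75.0 | 88 0 nan nan | 91 8 18.5 172.0 | 94 10 20.0 169.0 | 97 12 19.0 164.0 | 100 9 19.7 163.0 | 103 12 20.1 164.0 | 106 12 20.0 163.0 | 109 9 20.4 163.0 | 
t15
28 8 90.4 106.0 | 31 0 nan nan | 34 2 36.7 11.0 | 37 12 37.4 18.0 | 40 10 36.8 156.0 | 43 10 36.2 166.0 | 46 11 37.1 159.0 | 49 10 36.4 158.0 | 52 11 35.6 163.0 | 55 10 36.4 142.0 | 58 12 34.7 143.0 | 61 13 39.7 143.0 | 64 7 35.6 155.0 | 67 16 39.9 46.0 | 70 9 41.3 79.0 | 73 11 40.6 76.0 | 76 12 42.1 75.0 | 79 11 42.6 76.0 | 82 11 41.2 72.0 | 85 10 43.1 70.0 | 88 0 nan nan | 91 8 19.3 168.0 | 94 10 19.5 164.0 | 97 11 19.3 159.0 | 100 9 20.1 156.0 | 103 12 19.5 158.0 | 106 11 19.3 159.0 | 109 9 18.3 158.0 |
```

View pics/s15c.png

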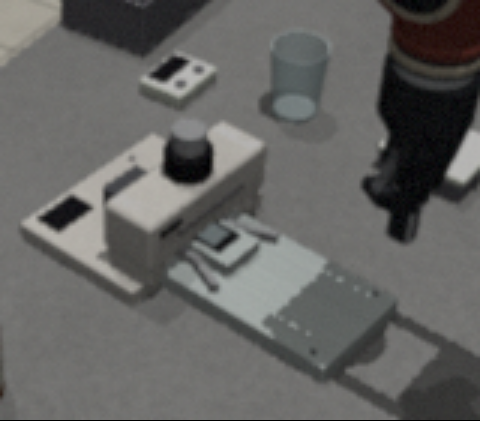

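View pics/t15.png

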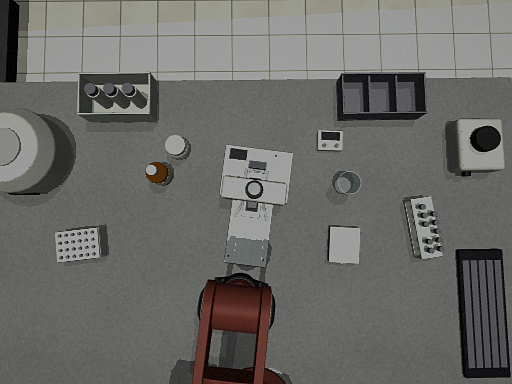

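View pics/cmp.png

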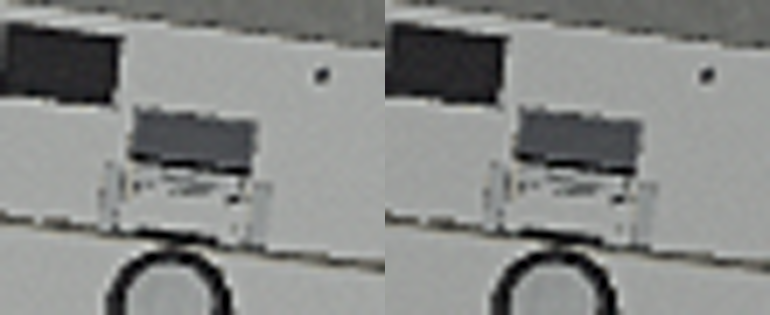

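The views show the carrier straight between the guides: tail at about -72.5 mm, nose at about +57 mm, and the stop up against its unit at about +67 mm. The stop stayed put after the robot backed off, the bystanders are where they were, and the gripper is clear. Handing in.

```bash
python3 -c "
from h import *
print(ticket.finish_job())"
```

```text
the job is handed in; nothing more can be done
None
```

The carrier is in the scanner with the stop driven home as far as I could feel, and the job was handed in at about 26 s of the 61 s allowed. No verdict was reported.

**What I did:** I gripped the carrier near its tail, laid it flat on the apron with its nose towards the head, let it go and gripped it again. I fed it into the guides, let go, turned the gripper half round so the wrist camera stayed clear of the lens, and pushed the tail with shut fingers. Then I backed off.

**Feel of the push:**

| Stage | Push force | What happened |
|---|---|---|
| Carrier alone in the guides | about 2 N | slid freely |
| Nose meeting the stop, about +43 mm | up to about 7 N | brief stall while the tool tilted |
| Driving the stop | 3 to 5 N | slid about 15 mm |
| At the end, nose about +57 mm | up to 15 N | held within 0.1 mm, in repeated pushes |

The peak force I read was 15 N, under the 25 N limit. Forces were only read at the end of each move, so a brief higher peak could have gone unseen.

**Last checks:**
- **Carrier:** the pictures show its tail at about -72.5 mm, so its nose is at about +57 mm. It stayed there after I backed off.
- **Stop and bench:** the stop sits against its unit, the other items look unmoved, and the gripper is clear.

**Points that were off:**
- One move call was refused for a wrong list length, and nothing moved.
- At the hard end the tool also pressed down on the tail with up to about 11 N. I repeated the test with almost no downward load, and it still did not move at 7.6 N.
- The pictures are too coarse to prove the 1.5 mm tolerance, so "fully home" rests mainly on feel.

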